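Bring the label printer back into service after a roll change

ROBOT

A 6-joint arm with a two-finger parallel gripper is mounted at the origin on the work surface. World frame = base frame: x ahead of the robot, y to its left, z up, the work surface at z = 0. Lengths are in mm, angles in rad, forces in N, time in s.
With the tool pointing down it reaches from about 400 to 925 mm from the base axis. Payload 12.5 kg.
Tool frame: the origin (TCP) lies at the very end of the fingers, on their centre line; the grasp point (between the pads) lies behind it (env.grip_depth is the z of the grasp point in the tool frame, in mm); z points along the fingers, y is the line along which they close (so a half turn about z gives the same grasp; the last joint's range is limited). The gripper opens to 95 mm and grips with 3 to 60 N. Pads are 20 mm wide; open, the fingers measure 119 mm over their backs; the gripper's body (75 mm by 180 mm) begins 59 mm behind the grasp point.
Start: joints at [-1.278, 0.491, 1.559, -0, 1.092, -0.106], TCP at [242.719, -575.964, 214.661] pointing down, gripper open.
Joint ranges: [-3.1, 3.1], [-0.84, 2.19], [0.05, 2.79], [-1.13, 4.28], [0.06, 2.93], [-2.69, 2.69]. Speed limits (rad/s): [2.22, 2.22, 2.79, 3.14, 3.14, 3.14].

INTERFACE

Orientations are given as [roll, pitch, yaw] about the fixed x, y, z axes, in that order (R = Rz(yaw) Ry(pitch) Rx(roll)).
In Python, from cell import env, optics gives the robot as it stands.
- The arm moves only by the tool step_arm, never from a script. Its argument "moves" is a list of rows, each an object of numbers: "tx", "ty", "tz": the shift along the tool's x, y, z in mm; "roll": the turn about the tool's z in rad. In form: [{"tx": .., "ty": .., "tz": .., "roll": ..}, ...]. A call has 1 to 12 rows; each row is the pose to reach, as a shift and turn from the pose commanded when the call began, along the tool's axes at that moment; what a row does not reach only later rows make up. A row lasts 1/12 s, in which the tool goes at most 41.7 mm and 7.16 degrees, less where a joint would pass 70% of its speed; a pose out of reach is approached as far as the arm can. A call with a gripper value outside its range is refused whole. "grip" is the finger opening in mm, from 0 to 95.1, set as the call begins (left out, the last holds). The fingers move at their own pace and stop on an object; the grip force is fixed at half the most. Time passes only in rows, so rows that repeat a pose let the fingers close. It gives the time, the measured TCP pose, the force, the opening and the grip force at its end, in the units of the state.
- env.state(): the state, without advancing time (a new reading comes with each control period).
- optics.read_camera(name): name is "scene" or "side" or "wrist"; returns a dict with "pixels" (480x640x3 uint8, blue, green, red), "mtx" (3x3 intrinsics, pixels), "view" (4x4, takes a point from world to camera coordinates). Camera axes: x right, y down, z forward; pixel columns grow to the right and rows downward; lengths in mm; the calibration is good to about 2 mm. A picture is of the moment at which its call begins. There is no depth.
- env.job_done(): hands the job in; it is judged then, once.
The state is a dict: "t": time; "joints": joint angles; "qvel": joint speeds; "tau": joint torques, N m; "eef_pos": TCP position; "tcp_rot": TCP orientation; "ft_force": force on the tool from outside, world axes, zero at the start; "moment": the same for the moment, N m; "opening": opening from 0.0 (shut) to 1.0 (fully open); "grip_force": force on a finger pad.
Only numpy, scipy, OpenCV 4.12 (cv2) and the standard library are available. Lean on these libraries where they do the work, as an engineer would, in place of code of your own. Each camera call takes 0.05 s, during which the arm holds its last target. There are 200 camera calls.

TASK

A new roll is in the label printer. Using only your fingertips, push its raised cover down until it is fully shut, then switch on the socket strip by pressing the raised end of its red rocker all the way over, and then press the printer's blue feed button right down and let it come up again. Keep to that order, never push the red cancel button or lift the cover any higher, pick nothing up, and leave everything else on the desk where it stands.

Things in the scene. Friction and masses are not known exactly. Their poses are not given: they have to be found in the camera images.
- printer: label printer, white tub 214 mm deep (x), 176 mm wide (y), fixed; 135 mm tall with its dark cover shut. Origin under its centre at desk height; x runs from its front (nearest the robot) to its rear, y to the left, z up. The flat control ledge along the front (x -0.107 to -0.055) is 85 mm above the desk; the shut cover's front face rises just behind it, 50 mm higher
- cover (a joint): angle of the cover about its rear hinge, rad: 0 fully shut (hard stop), larger is more open, 0.35 to 0.65 at the start. The stiff hinge stays where it is left and yields to about 1 to 3 N at the front edge. The cover is a shell 176 mm wide reaching 157 mm ahead of the hinge; shut, its flat top lies 50 mm above the hinge line
- cover_pad (a point): middle of the grey push pad (10 x 60 mm) on top of the cover near its front edge, where it is pushed shut: 126 mm ahead of the hinge line and, measured at right angles, 50 mm above it. Moves with the cover; z is the outward normal of the cover's top, x points from the front edge to the hinge, y along the hinge line
- cover_hinge (a point): middle of the cover's hinge line, which runs along the printer's y axis, 85 mm above the desk at the rear of the printer; axes as the printer's
- feed (a joint): travel of the blue feed button, m: 0 up, 0.004 right down (straight down, 1.5 N to start, about 5 N right down, springs back)
- feed_top (a point): centre of the top of the blue feed button, a cap 21 mm across, 8 mm proud of the ledge, on the printer's right end of the control ledge (its -y side)
- cancel (a joint): travel of the red cancel button, m: 0 up, 0.004 down; not to be pressed
- cancel_top (a point): centre of the top of the red cancel button, same size, on the left end of the ledge (+y side), 116 mm from the feed button
- strip: white three-way socket strip, 260 x 56 x 40 mm, fixed, a black plug (34 mm tall) in the socket farthest from the rocker. Origin under its centre at desk height; x runs along its length, the rocker is near its -x end (the end nearer the robot), z up. It lies to the left or to the right of the printer
- rocker (a joint): angle of the red rocker, rad: 0 off, 0.40 on. It snaps over the middle (0.20) to either stop and stays; about 3 to 4 N at the end starts it
- rocker_pivot (a point): middle of the rocker's pivot line, which runs across the strip (y), 42 mm above the desk; axes as the strip's
- rocker_on (a point): point on top of the red rocker near its ON end (marked with a white bar, at the strip's end), 13 mm from the pivot line. The rocker is 32 mm long along the strip, 24 mm wide; off, this end stands raised, its edge 10 mm above the strip's top face, and comes down 6 mm when switched on
- pen_tray: open wooden pen tray, 240 x 75 x 28 mm, loose. Origin under its centre, long side along x
- marker: black marker pen with a green cap, 128 mm long, 16 mm thick, lying loose in the pen tray. Origin near its middle, at its underside
- mug: white mug, 92 mm tall, 80 mm across, handle at its +y side. Origin under its centre
- spare_roll: spare roll of white labels standing on end, 84 mm across, 104 mm tall. Origin under its centre
- stapler: teal desk stapler, 135 x 36 x 62 mm. Origin under its centre, long side along x
- parcel: small brown parcel, 160 x 120 x 70 mm. Origin under its centre

How it is judged:
By the outcome, as a careful person would: the job done as asked, in the order asked, and still so for the second after the job is handed in, with the robot touching nothing.
It also fails if it takes over 51 s, if anything falls off the work surface, if the arm or the gripper's body presses on something with over 40 N, if the wrist force passes 120 N, or if a joint passes its speed limit or range.

## Working session

There is one attempt and no reset: what is moved stays moved. The work goes in short steps, Python scripts to look and compute and a tool call to move; the robot and the scene stay as the last step left them, time stands still between calls to the robot, and variables do not carry over. Pictures are saved under pics/ and viewed, at most 10 in all, crops included, and the job is handed in when it is done.

Besides the shell and the picture viewer there is one more tool, called after ">>>" as name(argument=value, ...), one argument or row to a line, values as JSON. step_arm: Moves the arm, as the interface text tells. Its arguments: {"type":"object","properties":{"moves":{"type":"array"},"grip":{"type":"number"}},"required":["moves"]}

```bash
mkdir -p pics
cat > h.py <<'E'
import numpy as np, cv2, pickle
from cell import env, optics
def snap(n,tag):
    r=optics.read_camera(n); cv2.imwrite(f'pics/{tag}.png',r['pixels']); pickle.dump(r,open(f'pics/{tag}.pkl','wb')); return r
def load(tag): return pickle.load(open(f'pics/{tag}.pkl','rb'))
def ray(r,px):
    K,V=np.array(r['mtx']),np.array(r['view']); d=np.linalg.solve(K,[px[0],px[1],1.]); R=V[:3,:3]
    return -R.T@V[:3,3], R.T@d/np.linalg.norm(d)
def plane(r,px,z):
    o,d=ray(r,px); return o+d*(z-o[2])/d[2]
def tri(obs):
    A=np.zeros((3,3));b=np.zeros(3);L=[]
    for r,px in obs:
        o,d=ray(r,px);P=np.eye(3)-np.outer(d,d);A+=P;b+=P@o;L.append((P,o))
    x=np.linalg.solve(A,b); return x,[np.linalg.norm(P@(x-o)) for P,o in L]
def proj(r,p):
    V=np.array(r['view']);c=V[:3,:3]@np.array(p)+V[:3,3];q=np.array(r['mtx'])@c;return q[:2]/q[2]
E
python3 - <<'E'
from h import *
for n in ['scene','side','wrist']:
    r=snap(n,n+'0'); print(n,ray(r,(320,240)))
print(env.state(), env.grip_depth)
E
```

```text
scene (array([1414.08685609, -611.08555076, 1713.25310829]), array([-0.45684054,  0.29945565, -0.83762942]))
side (array([  273.53267257, -1409.8080947 ,  1009.79881821]), array([ 0.17283162,  0.81369176, -0.55500897]))
wrist (array([ 304.70141563, -548.657675  ,  384.57044983]), array([-0.2202935 , -0.09841175, -0.97045654]))
{'t': 0.15, 'joints': array([-1.27758343e+00,  4.91412754e-01,  1.55935308e+00,  1.04171040e-05,
        1.09169916e+00, -1.05603452e-01]), 'qvel': array([-0.00024228, -0.00203598, -0.00074818, -0.00060357, -0.00129017,
        0.00035445]), 'tau': array([ 2.86895782e-03, -6.12896776e+01, -2.58279401e+01,  6.92505576e-02,
        4.73176735e-02, -6.87267834e-05]), 'eef_pos': array([ 242.66858344, -575.75104119,  214.18614323]), 'tcp_rot': array([-3.14072614e+00, -1.01140177e-04,  3.98811495e-01]), 'ft_force': array([-0.1448241 ,  0.4680136 ,  0.27862578]), 'moment': array([ 0.00062922,  0.02558909, -0.07134713]), 'grip_force': 0.0, 'opening': 0.997158111749466} -18.8
```

View pics/scene0.png

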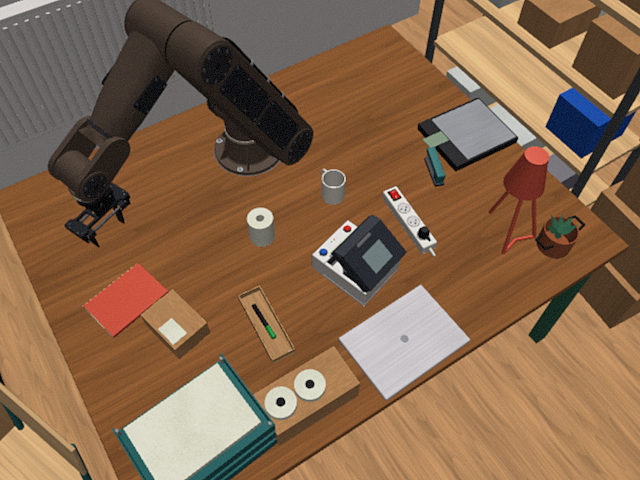

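View pics/side0.png

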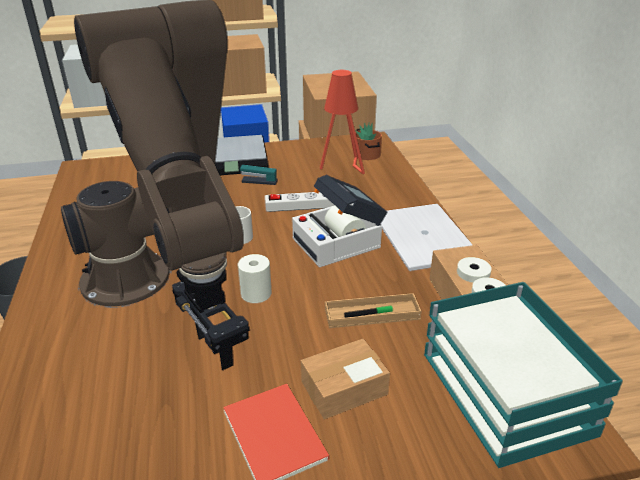

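The scene view shows blue feed at about (323,252), red cancel (347,229), rocker (394,195) and the cover's grey pad around (362,238). In the side view, feed is at (321,237), cancel (303,219), rocker (275,198). Next I get centroids by colour and triangulate them, with an enlarged crop for the details.

```bash
cat > m.py <<'E'
from h import *
def blob(r,near,col,rad=14):
    im=r['pixels'].astype(int);B,G,R=im[...,0],im[...,1],im[...,2]
    m=(B>R+50)&(B>G+30) if col=='b' else (R>G+60)&(R>B+60)
    y,x=np.mgrid[:480,:640]; m&=((x-near[0])**2+(y-near[1])**2<rad**2)
    n,l,s,c=cv2.connectedComponentsWithStats(m.astype(np.uint8))
    i=1+np.argmax(s[1:,4]); return c[i],s[i]
E
python3 - <<'E'
from m import *
a,b=load('scene0'),load('side0')
P={}
for n,pa,pb,c in [('feed',(323,252),(321,237),'b'),('cancel',(347,229),(303,219),'r'),('rocker',(394,195),(275,198),'r')]:
    ca,sa=blob(a,pa,c);cb,sb=blob(b,pb,c); P[n]=tri([(a,ca),(b,cb)]); print(n,ca,sa,cb,sb,*P[n])
f,c=P['feed'][0],P['cancel'][0]; print(np.linalg.norm(f-c))
A=cv2.resize(a['pixels'][165:315,300:450],None,fx=4,fy=4,interpolation=cv2.INTER_CUBIC)[:,:400+0] if 0 else a['pixels'][175:310,305:445]
B=b['pixels'][165:275,255:395]
o=np.zeros((600,800,3),np.uint8)
A=cv2.resize(A,(400,386),interpolation=cv2.INTER_CUBIC); B=cv2.resize(B,(400,314),interpolation=cv2.INTER_CUBIC)
o[:386,:400]=A;o[:314,400:]=B; cv2.imwrite('pics/crop0.png',o)
E
```

```text
feed [322.96969697 251.18181818] [320 249   7   6  33] [320.5 236.5] [317 234   8   6  36] [566.30308636 -43.8661973   88.76552249] [np.float64(1.4098013954019142), np.float64(1.4098013954019262)]
cancel [346.83333333 227.8       ] [344 225   7   6  30] [302.28571429 217.92857143] [299 216   7   5  28] [533.86994478  66.84002504  89.47660867] [np.float64(1.4234775598657379), np.float64(1.423477559865614)]
rocker [394.17460317 194.19047619] [389 190  11  10  63] [274.27659574 196.12765957] [270 194  10   5  47] [480.71442864 297.83281642  44.10659879] [np.float64(2.0788282414071717), np.float64(2.078828241407009)]
115.36152729628343
```

View pics/crop0.png

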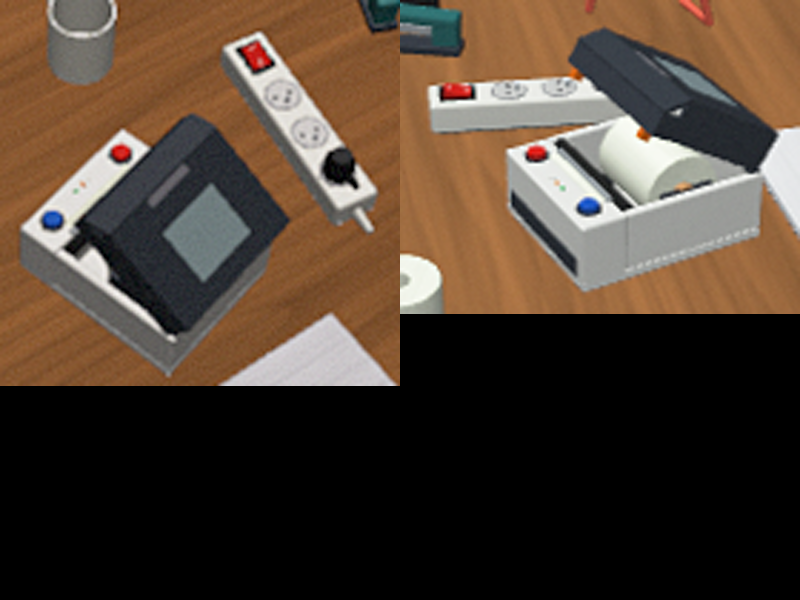

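Both views agree: the buttons are 115 mm apart (116 expected) at heights of about 89 mm, and the rocker is at about 44 mm. In the left crop, the grey pad is centred at (168,185), i.e. (363.8,239.8) in the scene, and the sockets are at (404,208.3) and (413.2,221.2). Now I work out the frames.

```bash
cat > geo.py <<'E'
from m import *
from scipy.optimize import brentq
a,b=load('scene0'),load('side0')
f=np.array([566.30,-43.87]);c=np.array([533.87,66.84])
ey=(c-f)/np.linalg.norm(c-f);ex=np.array([ey[1],-ey[0]]);mid=(f+c)/2
def hinge(): return mid+(81+102)*ex
def W(x,y,z): return np.array([*(mid+(x+81)*ex+y*ey),z])
def pad(t): return W(102-126*np.cos(t)+50*np.sin(t),0,85+126*np.sin(t)+50*np.cos(t))
E
python3 - <<'E'
from geo import *
print('yaw printer',np.arctan2(ex[1],ex[0]),'centre',W(0,0,0))
im=a['pixels'];
# pad pixels: grey inside dark cover near guess
p=im[228:252,350:378].astype(int).mean(2); 
m=((p>75)&(p<150)).astype(np.uint8); n,l,s,cc=cv2.connectedComponentsWithStats(m); print(s[1:],cc[1:]+[350,228])
for t in np.arange(.3,.7,.05): print(round(t,2),pad(t).round(1),proj(a,pad(t)).round(1))
for h in (0,):
    S=[plane(a,q,40) for q in [(404,208.3),(413.2,221.2)]]; R=plane(a,(394.17,194.19),45.5); R2=plane(b,(274.28,196.13),45.5)
    print(S,R,R2); d=S[1]-S[0];print(np.arctan2(d[1],d[0]),np.linalg.norm(d)); d=S[1]-R;print(np.arctan2(d[1],d[0]))
# printer check: project tub corners
for x,y in [(-107,88),(-107,-88),(107,-88)]: print(proj(a,W(x,y,85)).round(1),proj(b,W(x,y,85)).round(1))
E
```

```text
yaw printer 0.284955669685215 centre [627.81860336  34.25530762   0.        ]
[[ 0  0  1  1  1]
 [ 0  0  7  7  7]
 [ 7  5 14 14 61]
 [17 12 11 12 75]] [[350.         228.        ]
 [353.         231.        ]
 [363.27868852 239.62295082]
 [373.52       247.29333333]]
0.3 [624.4  33.2 170. ] [355.7 238.3]
0.35 [628.6  34.5 175.2] [356.9 238.2]
0.4 [633.   35.8 180.1] [358.2 238.1]
0.45 [637.7  37.1 184.8] [359.6 238.2]
0.5 [642.6  38.6 189.3] [361.1 238.3]
0.55 [647.7  40.1 193.5] [362.6 238.5]
0.6 [653.   41.6 197.4] [364.1 238.8]
0.65 [658.5  43.2 201.1] [365.7 239.2]
[array([545.58425615, 291.06777284,  40.        ]), array([603.7384177 , 285.06888376,  40.        ])] [483.58509312 295.49908795  45.5       ] [479.2943041  298.45688241  45.5       ]
-0.10279137041815045 58.462750328275646
-0.08659038767043699
[346.6 217.8] [290.6 217.1]
[310.2 252.9] [317.9 245.5]
[364.3 293.3] [381.4 226. ]
```

>>> step_arm(
  moves=[
    {"tx":40,"ty":-29,"tz":-10,"roll":0.057},
    {"tx":460,"ty":-340,"tz":-76,"roll":0.114},
    {"tx":460,"ty":-340,"tz":-76,"roll":0.114},
    {"tx":460,"ty":-340,"tz":-76,"roll":0.114},
    {"tx":460,"ty":-340,"tz":-76,"roll":0.114},
    {"tx":460,"ty":-340,"tz":-76,"roll":0.114},
    {"tx":460,"ty":-340,"tz":-76,"roll":0.114},
    {"tx":460,"ty":-340,"tz":-76,"roll":0.114},
    {"tx":460,"ty":-340,"tz":-76,"roll":0.114},
    {"tx":460,"ty":-340,"tz":-76,"roll":0.114},
    {"tx":460,"ty":-340,"tz":-76,"roll":0.114},
    {"tx":460,"ty":-340,"tz":-76,"roll":0.114},
  ],
  grip=0,
)

```text
t: 1.15
eef_pos: [496.1, -147.8, 281.2]
tcp_rot: [3.142, 0.0, 0.285]
ft_force: [0.5, -0.2, 0.2]
opening: 0.214
grip_force: 0.0
```

>>> step_arm(
  moves=[
    {"tx":140,"ty":-140,"tz":-10},
    {"tx":140,"ty":-140,"tz":-10},
    {"tx":140,"ty":-140,"tz":-10},
    {"tx":140,"ty":-140,"tz":-10},
    {"tx":140,"ty":-140,"tz":-10},
    {"tx":140,"ty":-140,"tz":-10},
    {"tx":140,"ty":-140,"tz":-10},
    {"tx":140,"ty":-140,"tz":-10},
  ],
)

```text
validation failed for argument at $.mo...
```

Run:
```python
from geo import *
r=snap('wrist','w1'); s=env.state(); print(s['eef_pos'],s['tcp_rot'],s['t'])
for n,p in [('feed',[566,-44,92]),('cancel',[534,67,92]),('pad.55',pad(.55)),('rock',[481,298,45])]: print(n,proj(r,p))
```

```text
[ 499.04144878 -142.91549415  282.1415132 ] [-3.14115800e+00 -2.58750777e-03  2.87791678e-01] 1.2
feed [222.51847848 102.72181227]
cancel [ 83.77085657 102.23973403]
pad.55 [  60.52973802 -114.35948552]
rock [-143.6241662    90.92142248]
```

View pics/w1.png

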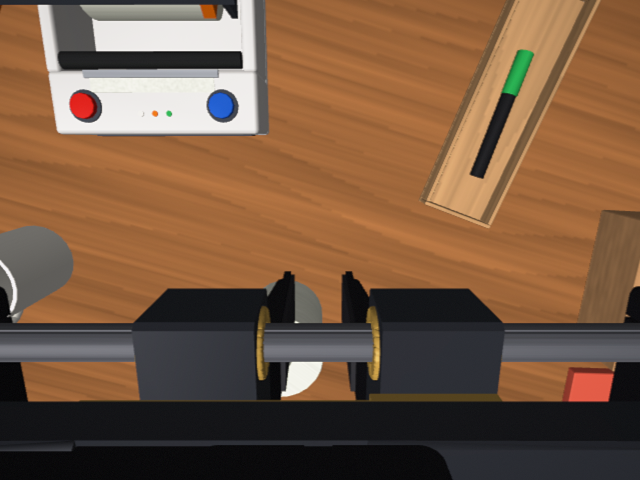

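The wrist picture shows the feed button at (221,105), cancel at (83,105), the ledge's front edge at row 133 and its rear edge at row 72. The second move call was refused and the arm hasn't moved, so I'm resending it with all four keys in each row.

>>> step_arm(
  moves=[
    {"tx":130,"ty":-135,"tz":-10,"roll":0},
    {"tx":130,"ty":-135,"tz":-10,"roll":0},
    {"tx":130,"ty":-135,"tz":-10,"roll":0},
    {"tx":130,"ty":-135,"tz":-10,"roll":0},
    {"tx":130,"ty":-135,"tz":-10,"roll":0},
    {"tx":130,"ty":-135,"tz":-10,"roll":0},
    {"tx":130,"ty":-135,"tz":-10,"roll":0},
    {"tx":130,"ty":-135,"tz":-10,"roll":0},
  ],
)

```text
t: 1.87
eef_pos: [582.0, 15.7, 290.5]
tcp_rot: [3.142, 0.001, 0.285]
ft_force: [-0.0, 0.2, 0.5]
opening: 0.006
grip_force: 0.0
```

Run:
```python
from geo import *
w=load('w1')
for n,p,col in [('f',(221,105),'b'),('c',(83,105),'r')]:
    q,s=blob(w,p,col,25); sc=(323,252) if n=='f' else (347,229); sd=(321,237) if n=='f' else (303,219)
    print(n,q,s,plane(w,q,92),*tri([(a,blob(a,sc,col)[0]),(b,blob(b,sd,col)[0]),(w,q)]))
def loc(p): d=p[:2]-mid; return [d@ex-81,d@ey,p[2]]
for q in [(57,133),(256,133),(50,71),(255,71)]: print('ledge',loc(plane(w,q,85)))
r=snap('wrist','w2'); s=env.state(); print(s['eef_pos'],s['tcp_rot'],s['t'])
```

```text
f [220.5891182  105.05628518] [208  92  26  27 533] [563.7412166  -42.87353828  92.        ] [565.30432843 -42.72336352  87.84377831] [np.float64(2.207122101584527), np.float64(1.1726310843134478), np.float64(1.7310427352528388)]
c [ 82.37522442 105.28545781] [ 69  93  28  26 557] [531.26112442  67.76093731  92.        ] [532.80639541  67.98770724  89.04478451] [np.float64(2.4607934699818452), np.float64(0.8336927087545014), np.float64(2.117383306275324)]
ledge [np.float64(-105.50480746557022), np.float64(88.21955981935358), np.float64(85.0)]
ledge [np.float64(-105.68477367476876), np.float64(-83.69279721957278), np.float64(85.0)]
ledge [np.float64(-55.45650244280935), np.float64(86.29716923937814), np.float64(85.0)]
ledge [np.float64(-55.609933874570125), np.float64(-84.73959785920525), np.float64(85.0)]
[581.9792804   15.3286847  290.71920067] [3.14152544e+00 5.35766776e-04 2.83975114e-01] 1.9167
```

View pics/w2.png

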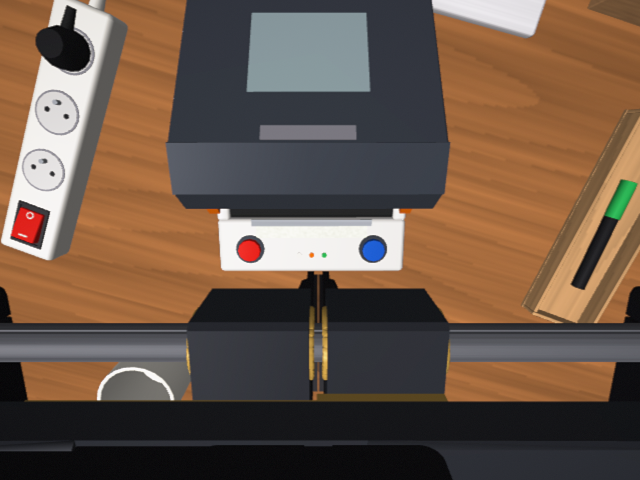

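The wrist view shows the pad centred at about (308,132) and about 97 px wide, the rocker at about (28,225), the feed at (373,249), and the strip's near end at rows 240–260. Printer geometry agrees within about 2 mm.

Run:
```python
from geo import *
w=load('w2')
for n,q in [('f',blob(w,(373,249),'b',25)[0]),('c',blob(w,(250,250),'r',25)[0])]: print(n,q,plane(w,q,93))
p=w['pixels'][120:145,250:365].astype(int).mean(2); m=(p>p.min()+40)
ys,xs=np.nonzero(cv2.inRange(p,95,160)); pq=(xs.mean()+250,ys.mean()+120); print('pad',pq,xs.min()+250,xs.max()+250,ys.min()+120,ys.max()+120)
print('tri pad',tri([(a,(363.3,239.6)),(w,(308,132))]))
for t in np.arange(.4,.7,.05): print(round(t,2),pad(t).round(1),proj(w,pad(t)).round(1),proj(a,pad(t)).round(1))
im=w['pixels'].astype(int);mm=((im[...,2]>im[...,1]+60)&(im[...,2]>im[...,0]+60)).astype(np.uint8);mm[:,60:]=0;mm[:190]=0;mm[260:]=0
cs=max(cv2.findContours(mm,0,2)[0],key=cv2.contourArea);rc=cv2.minAreaRect(cs);bx=cv2.boxPoints(rc);print(rc)
for q in bx: print(q,plane(w,q,47))
ctr=rc[0]; A=(394.17,194.19);B=(274.28,196.13)
print('rocker',plane(w,ctr,47),tri([(a,A),(b,B),(w,ctr)]))
S=[plane(w,q,40) for q in [(43,170),(57,112)]];d=S[1]-S[0];print(S,np.arctan2(d[1],d[0]),np.linalg.norm(d))
# strip end corners
for q in [(2,241),(50,260),(0,243)]: print(plane(w,q,40))
```

```text
f [372.98039216 249.81127451] [564.09638035 -42.21382288  93.        ]
c [248.95928753 249.94656489] [531.68612698  68.47534751  93.        ]
pad (np.float64(307.49930555555557), np.float64(132.00833333333333)) 259 355 125 139
tri pad (array([648.48940469,  42.61183916, 186.65955945]), [np.float64(0.061977812917807774), np.float64(0.061977812917976126)])
0.4 [633.   35.8 180.1] [311.6 157.9] [358.2 238.1]
0.45 [637.7  37.1 184.8] [311.5 150.7] [359.6 238.2]
0.5 [642.6  38.6 189.3] [311.4 142.8] [361.1 238.3]
0.55 [647.7  40.1 193.5] [311.2 134.2] [362.6 238.5]
0.6 [653.   41.6 197.4] [311.1 124.9] [364.1 238.8]
0.65 [658.5  43.2 201.1] [310.9 114.9] [365.7 239.2]
((27.749998092651367, 225.25), (27.51181411743164, 31.622772216796875), 18.434947967529297)
[  9.700001 235.9     ] [462.55696911 314.25746003  47.        ]
[ 19.699997 205.9     ] [497.14746888 307.78930839  47.        ]
[ 45.799995 214.6     ] [495.54832545 281.17150033  47.        ]
[ 35.8 244.6] [460.74201686 287.18642323  47.        ]
rocker [479.1581729  297.60865196  47.        ] (array([479.97858525, 298.04752361,  44.56610533]), [np.float64(2.9491335701854084), np.float64(1.2156888022774404), np.float64(1.7804472658486272)])
[array([538.30473487, 293.80306669,  40.        ]), array([598.6515985 , 287.60207831,  40.        ])] -0.10239638574352347 60.664620712015534
[451.55975534 326.19532664  40.        ]
[444.70343431 274.8231793   40.        ]
[448.7571906  328.00658319  40.        ]
```

>>> step_arm(
  moves=[
    {"tx":38,"ty":-3,"tz":10,"roll":0},
    {"tx":75,"ty":-6,"tz":30,"roll":0},
    {"tx":75,"ty":-6,"tz":60,"roll":0},
    {"tx":75,"ty":-6,"tz":84,"roll":0},
    {"tx":75,"ty":-6,"tz":84,"roll":0},
    {"tx":75,"ty":-6,"tz":84,"roll":0},
  ],
  grip=0,
)

```text
t: 2.42
eef_pos: [652.3, 41.9, 206.6]
tcp_rot: [-3.141, 0.002, 0.283]
ft_force: [-1.0, 0.4, 0.8]
opening: 0.005
grip_force: 0.0
```

>>> step_arm(
  moves=[
    {"tx":0,"ty":0,"tz":10,"roll":0},
    {"tx":-5,"ty":0,"tz":16,"roll":0},
    {"tx":-10,"ty":0,"tz":21,"roll":0},
    {"tx":-15,"ty":0,"tz":26,"roll":0},
    {"tx":-20,"ty":0,"tz":31,"roll":0},
    {"tx":-24,"ty":0,"tz":36,"roll":0},
    {"tx":-28,"ty":0,"tz":41,"roll":0},
    {"tx":-32,"ty":0,"tz":47,"roll":0},
    {"tx":-36,"ty":0,"tz":52,"roll":0},
    {"tx":-39,"ty":0,"tz":58,"roll":0},
    {"tx":-41,"ty":0,"tz":63,"roll":0},
  ],
)

```text
t: 3.33
eef_pos: [612.7, 31.5, 143.1]
tcp_rot: [-3.141, 0.001, 0.285]
ft_force: [-1.1, -0.9, 2.2]
opening: 0.004
grip_force: 0.8
```

>>> step_arm(
  moves=[
    {"tx":-1,"ty":0,"tz":3,"roll":0},
    {"tx":-2,"ty":0,"tz":6,"roll":0},
    {"tx":-3,"ty":0,"tz":8,"roll":0},
    {"tx":-3,"ty":0,"tz":9,"roll":0},
    {"tx":-3,"ty":0,"tz":9,"roll":0},
  ],
)

```text
t: 3.75
eef_pos: [610.4, 30.8, 135.3]
tcp_rot: [3.141, -0.0, 0.285]
ft_force: [-3.7, -0.7, 4.9]
opening: 0.004
grip_force: 2.7
```

>>> step_arm(
  moves=[
    {"tx":0,"ty":0,"tz":1,"roll":0},
    {"tx":0,"ty":0,"tz":2,"roll":0},
    {"tx":0,"ty":0,"tz":2,"roll":0},
    {"tx":0,"ty":0,"tz":2,"roll":0},
  ],
)

```text
t: 4.08
eef_pos: [610.5, 30.7, 135.1]
tcp_rot: [3.141, -0.001, 0.285]
ft_force: [-9.1, -0.0, 21.8]
opening: 0.003
grip_force: 11.2
```

>>> step_arm(
  moves=[
    {"tx":0,"ty":0,"tz":-25,"roll":0},
    {"tx":0,"ty":0,"tz":-50,"roll":0},
    {"tx":-8,"ty":-35,"tz":-60,"roll":0.09},
    {"tx":-16,"ty":-73,"tz":-60,"roll":0.2},
    {"tx":-24,"ty":-112,"tz":-60,"roll":0.3},
    {"tx":-32,"ty":-150,"tz":-60,"roll":0.387},
    {"tx":-40,"ty":-188,"tz":-60,"roll":0.387},
    {"tx":-48,"ty":-226,"tz":-60,"roll":0.387},
    {"tx":-56,"ty":-264,"tz":-60,"roll":0.387},
    {"tx":-63,"ty":-298,"tz":-60,"roll":0.387},
    {"tx":-63,"ty":-298,"tz":-60,"roll":0.387},
    {"tx":-63,"ty":-298,"tz":-60,"roll":0.387},
  ],
)

```text
t: 5.08
eef_pos: [465.6, 300.4, 192.9]
tcp_rot: [-3.141, -0.0, -0.099]
ft_force: [0.5, -0.1, 0.5]
opening: 0.001
grip_force: 0.0
```

Run:
```python
from geo import *
w=snap('wrist','w3'); s=snap('side','s3'); st=env.state(); print(st['eef_pos'],st['tcp_rot'],st['t'],st['ft_force'])
o=np.zeros((480,800,3),np.uint8); o[:,:480]=cv2.resize(w['pixels'],(480,360)).copy() if 0 else cv2.copyMakeBorder(cv2.resize(w['pixels'],(480,360)),0,120,0,0,0)
o[:256,480:]=cv2.resize(s['pixels'][150:278,250:410],(320,256)); cv2.imwrite('pics/c3.png',o)
```

```text
[466.64228678 298.64814711 192.78678358] [ 3.14143625e+00 -2.57498821e-04 -1.02055820e-01] 5.1833 [-0.00541171  0.11473022  0.2862839 ]
```

View pics/c3.png

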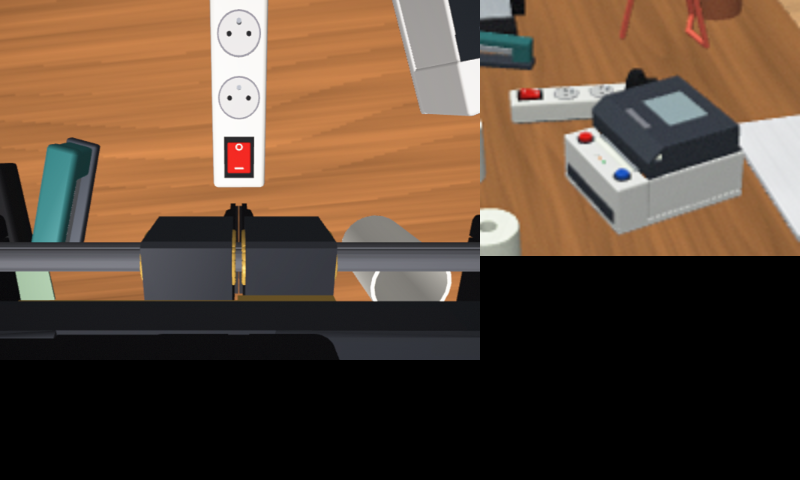

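The cover looks shut, and the strip is aligned with the tool. The rocker is at (318,209) in the wrist frame, with its white ON bar towards the near end. Next is a refined fix on it.

Run:
```python
from geo import *
w=load('w3');im=w['pixels'].astype(int);mm=((im[...,2]>im[...,1]+60)&(im[...,2]>im[...,0]+60)).astype(np.uint8);mm[:,:250]=0;mm[:,390:]=0
cs=max(cv2.findContours(mm,0,2)[0],key=cv2.contourArea);x,y,W_,H=cv2.boundingRect(cs);print(x,y,W_,H)
top=plane(w,(x+W_/2,y),44);bot=plane(w,(x+W_/2,y+H),50);print(top,bot)
s=env.state();t=s['eef_pos'];yw=s['tcp_rot'][2];e=np.array([np.cos(yw),np.sin(yw)]);n=np.array([e[1],-e[0]])
for p in(top,bot):print((p[:2]-t[:2])@e,(p[:2]-t[:2])@n)
print(tri([(a,(394.17,194.19)),(b,(274.28,196.13)),(load('w2'),(27.75,225.25)),(w,(x+W_/2,y+H/2))]))
```

```text
250 0 84 261
[627.780858   302.99714826  44.        ] [440.13226449 324.31363375  50.        ]
159.85706792713012 -20.742969405266045
-28.986853758631295 -22.831136538314322
(array([497.24170937, 298.64019374,  51.71304712]), [np.float64(11.978059300305747), np.float64(18.96659943706009), np.float64(16.354511183822773), np.float64(44.892232400354246)])
```

Run:
```python
from geo import *
w=load('w3');im=w['pixels'].astype(int);mm=((im[...,2]>im[...,1]+130)&(im[...,2]>im[...,0]+130)).astype(np.uint8);mm[:,:280]=0;mm[:,360:]=0
cs=max(cv2.findContours(mm,0,2)[0],key=cv2.contourArea);x,y,W_,H=cv2.boundingRect(cs);print(x,y,W_,H)
top=plane(w,(x+W_/2,y),44);bot=plane(w,(x+W_/2,y+H),50);print(top,bot)
s=env.state();t=s['eef_pos'];yw=s['tcp_rot'][2];e=np.array([np.cos(yw),np.sin(yw)]);n=np.array([e[1],-e[0]])
for p in(top,bot):print((p[:2]-t[:2])@e,(p[:2]-t[:2])@n)
print(tri([(a,(394.17,194.19)),(b,(274.28,196.13)),(load('w2'),(27.75,225.25)),(w,(x+W_/2,y+H/2))]))
```

```text
304 190 30 41
[493.56084235 297.35277477  44.        ] [462.36483466 300.47602763  50.        ]
26.910464489174046 -1.4537966144841246
-4.441417969593854 -1.3825882392870539
(array([479.17818953, 298.69512553,  43.95749464]), [np.float64(3.394010249466822), np.float64(1.2450704905485097), np.float64(1.2578147168310685), np.float64(1.6897684877697199)])
```

>>> step_arm(
  moves=[
    {"tx":-3,"ty":-1,"tz":35,"roll":0},
    {"tx":-3,"ty":-1,"tz":70,"roll":0},
    {"tx":-3,"ty":-1,"tz":105,"roll":0},
    {"tx":-3,"ty":-1,"tz":130,"roll":0},
    {"tx":-3,"ty":-1,"tz":136,"roll":0},
    {"tx":-3,"ty":-1,"tz":140,"roll":0},
    {"tx":-3,"ty":-1,"tz":143,"roll":0},
    {"tx":-3,"ty":-1,"tz":145,"roll":0},
    {"tx":-3,"ty":-1,"tz":146,"roll":0},
    {"tx":-3,"ty":-1,"tz":146,"roll":0},
  ],
)

```text
t: 6.02
eef_pos: [463.9, 300.4, 47.8]
tcp_rot: [-3.141, -0.002, -0.102]
ft_force: [-0.0, -0.7, 1.7]
opening: 0.008
grip_force: 0.3
```

>>> step_arm(
  moves=[
    {"tx":0,"ty":0,"tz":1,"roll":0},
    {"tx":0,"ty":0,"tz":2,"roll":0},
    {"tx":0,"ty":0,"tz":2.5,"roll":0},
    {"tx":0,"ty":0,"tz":2.5,"roll":0},
  ],
)

```text
t: 6.35
eef_pos: [463.8, 300.5, 45.9]
tcp_rot: [-3.141, -0.002, -0.102]
ft_force: [-4.1, -2.0, 17.2]
opening: 0.006
grip_force: 9.1
```

>>> step_arm(
  moves=[
    {"tx":0,"ty":0,"tz":-30,"roll":0},
    {"tx":0,"ty":0,"tz":-70,"roll":0},
    {"tx":0,"ty":0,"tz":-110,"roll":0},
    {"tx":0,"ty":0,"tz":-146,"roll":0},
    {"tx":0,"ty":0,"tz":-146,"roll":0},
    {"tx":0,"ty":0,"tz":-146,"roll":0},
  ],
)

```text
t: 6.85
eef_pos: [464.1, 300.7, 192.5]
tcp_rot: [-3.139, -0.004, -0.102]
ft_force: [-0.3, 0.3, -0.2]
opening: 0.008
grip_force: 0.0
```

Run:
```python
from geo import *
w=snap('wrist','w4'); s=snap('side','s4'); sc=snap('scene','sc4'); st=env.state(); print(st['eef_pos'],st['tcp_rot'],st['t'],st['ft_force'])
o=np.zeros((600,800,3),np.uint8)
for i,t in enumerate(['w3','w4']): o[:300,i*400:i*400+400]=cv2.resize(load(t)['pixels'][170:260,260:380],(400,300))
for i,(r,c) in enumerate([(b,(275,196)),(s,(275,196)),(a,(394,194)),(sc,(394,194))]):
    o[300:500,i*200:i*200+200]=cv2.resize(r['pixels'][c[1]-18:c[1]+18,c[0]-18:c[0]+18],(200,200),interpolation=cv2.INTER_CUBIC)
cv2.imwrite('pics/c4.png',o)
```

```text
[462.97029621 300.0730362  189.26117631] [ 3.14061372e+00  1.35694535e-03 -1.02159100e-01] 7.0 [-0.03546168 -0.46574079 -0.17775938]
```

View pics/c4.png

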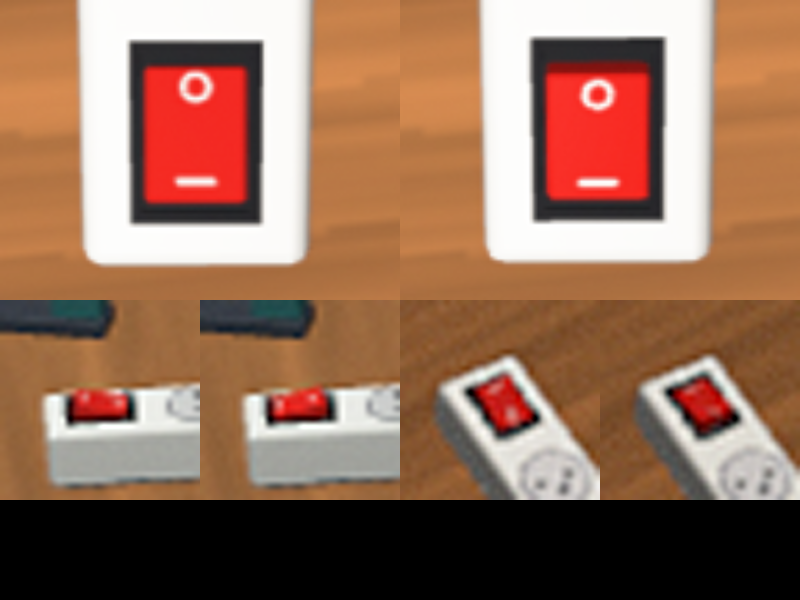

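The rocker has flipped: its O end now stands raised and the bar end is down, and both fixed cameras agree. Next is the feed button.

>>> step_arm(
  moves=[
    {"tx":14,"ty":35,"tz":0,"roll":-0.08},
    {"tx":30,"ty":72,"tz":0,"roll":-0.2},
    {"tx":45,"ty":109,"tz":0,"roll":-0.3},
    {"tx":60,"ty":146,"tz":0,"roll":-0.387},
    {"tx":75,"ty":183,"tz":0,"roll":-0.387},
    {"tx":90,"ty":220,"tz":0,"roll":-0.387},
    {"tx":105,"ty":256,"tz":0,"roll":-0.387},
    {"tx":120,"ty":292,"tz":0,"roll":-0.387},
    {"tx":136,"ty":330,"tz":0,"roll":-0.387},
    {"tx":136,"ty":330,"tz":0,"roll":-0.387},
    {"tx":136,"ty":330,"tz":0,"roll":-0.387},
    {"tx":136,"ty":330,"tz":0,"roll":-0.387},
  ],
)

```text
t: 8.0
eef_pos: [564.4, -41.6, 189.1]
tcp_rot: [-3.14, 0.002, 0.284]
ft_force: [-0.2, 0.2, 0.3]
opening: 0.004
grip_force: 0.0
```

Run:
```python
from geo import *
w=snap('wrist','w5'); st=env.state(); print(st['eef_pos'],st['tcp_rot'],st['t'],st['ft_force'])
im=w['pixels'].astype(int);m=((im[...,0]>im[...,2]+60)&(im[...,0]>im[...,1]+40)).astype(np.uint8)
n,l,s,c=cv2.connectedComponentsWithStats(m)
for i in range(1,n):
    if s[i,4]>150:print(c[i],s[i],plane(w,c[i],93))
```

```text
[564.44034787 -41.00656876 189.43817218] [-3.14064013e+00  1.69960760e-03  2.85303437e-01] 8.05 [0.34416936 0.58698516 0.03168888]
[320.22631579 242.45789474] [305 227  32  32 760] [564.10072836 -42.44410424  93.        ]
```

>>> step_arm(
  moves=[
    {"tx":0,"ty":1,"tz":35,"roll":0},
    {"tx":0,"ty":1,"tz":65,"roll":0},
    {"tx":0,"ty":1,"tz":85,"roll":0},
    {"tx":0,"ty":1,"tz":92,"roll":0},
    {"tx":0,"ty":1,"tz":95,"roll":0},
    {"tx":0,"ty":1,"tz":97,"roll":0},
    {"tx":0,"ty":1,"tz":99,"roll":0},
    {"tx":0,"ty":1,"tz":100,"roll":0},
    {"tx":0,"ty":1,"tz":101,"roll":0},
    {"tx":0,"ty":1,"tz":101,"roll":0},
  ],
)

```text
t: 8.88
eef_pos: [565.8, -42.7, 90.1]
tcp_rot: [3.141, -0.002, 0.285]
ft_force: [1.5, 2.4, 3.8]
opening: 0.008
grip_force: 2.0
```

>>> step_arm(
  moves=[
    {"tx":0,"ty":0,"tz":1,"roll":0},
    {"tx":0,"ty":0,"tz":2,"roll":0},
    {"tx":0,"ty":0,"tz":3,"roll":0},
    {"tx":0,"ty":0,"tz":3,"roll":0},
    {"tx":0,"ty":0,"tz":3,"roll":0},
  ],
)

```text
t: 9.3
eef_pos: [566.0, -42.8, 88.9]
tcp_rot: [3.14, -0.003, 0.285]
ft_force: [-5.3, 4.3, 28.6]
opening: 0.005
grip_force: 14.1
```

28.6 N at 88.9 mm means the button is at its stop. Lifting now.

>>> step_arm(
  moves=[
    {"tx":0,"ty":0,"tz":-20,"roll":0},
    {"tx":0,"ty":0,"tz":-55,"roll":0},
    {"tx":-20,"ty":0,"tz":-90,"roll":0},
    {"tx":-50,"ty":0,"tz":-115,"roll":0},
    {"tx":-80,"ty":0,"tz":-130,"roll":0},
    {"tx":-80,"ty":0,"tz":-130,"roll":0},
    {"tx":-80,"ty":0,"tz":-130,"roll":0},
    {"tx":-80,"ty":0,"tz":-130,"roll":0},
  ],
)

```text
t: 9.97
eef_pos: [488.8, -65.5, 216.3]
tcp_rot: [3.141, -0.0, 0.284]
ft_force: [0.1, -0.3, -1.0]
opening: 0.006
grip_force: 0.0
```

Run:
```python
from geo import *
w=snap('wrist','w6'); s=snap('side','s6'); print(env.state()['ft_force'],env.state()['t'])
o=np.zeros((600,800,3),np.uint8); o[:360,:480]=cv2.resize(w['pixels'],(480,360)); o[:256,480:]=cv2.resize(s['pixels'][150:278,250:410],(320,256)); cv2.imwrite('pics/c6.png',o)
```

```text
[0.16966229 0.39322956 0.69705399] 10.0667
```

View pics/c6.png

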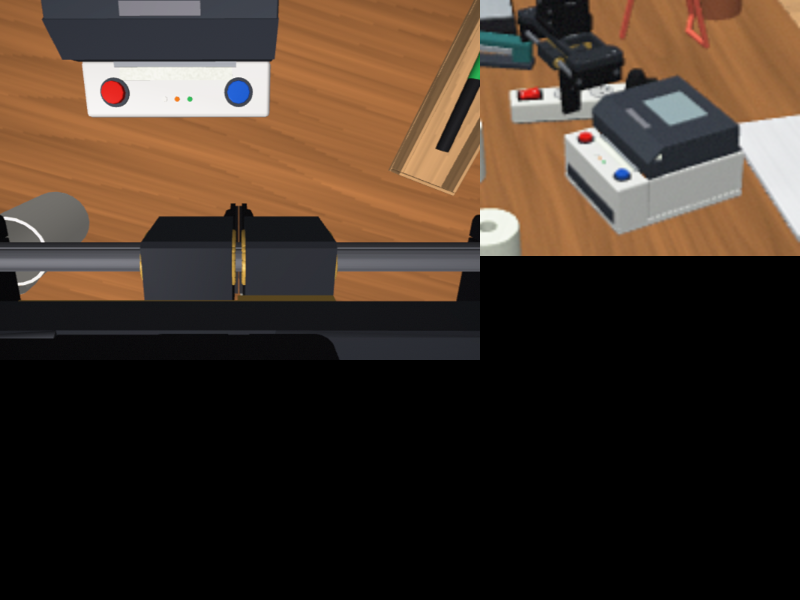

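The cover is shut, the feed button is back up at about (238,92), the cancel button hasn't been touched, and the arm is clear.

```bash
python3 -c "
from cell import env
print(env.job_done())"
```

```text
the job is handed in; nothing more can be done
None
```

The job is handed in: I pushed the cover shut, switched the rocker on, then pressed the feed button right down and let it come back up, finishing at about 10 s on the robot's clock; the final pictures show nothing disturbed, but the hand-in returned no verdict.

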